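# Hang a parts bin on a louvred panel and close up the row

## Task

Hang the loose parts bin, with its parts in it, on the top rail of the louvred panel: lift its rear lip over the rail, bring it gently back against the panel and lower it until the lip has caught fully, then let go and slide it along the rail until its side rests against the bin already hanging there. Go by feel, because nobody measured how far forward the panel is bolted in its slotted feet; do not push or drop anything hard on the panel, and leave the side cutters and the solder reel where they are.

Things in the scene. Friction and masses are not known exactly. Their poses are not given: they have to be found in the camera images.
- bin: Loose grey plastic parts bin on the bench: 64 mm wide (y), 105 long (x), 52 high, walls 2.5, 0.1 to 0.3 kg with its parts. Origin: centre of its underside, z up, +x to the rear wall that carries the hanging lip. Side walls are full height from x = -20 to +52 mm and slope down to 28 mm at the front. Grip it across the side walls near x = 0. Hung, it tips 2 to 3 degrees, front down.
- bin_lip (a point): Middle of the lower edge of the bin's hanging flange, at (60, 0, 39) mm in the bin's frame. From the rear wall (outer face x = 52.5 mm) a bridge, underside z = 49, reaches back to x = 61.5; from it a flange 3 mm thick (x = 58.5 to 61.5; 2 mm at its edge), 56 mm wide, hangs down to z = 39, leaving 6 mm free before the wall. When the lip has caught, this point is 140 mm above the bench.
- stand: Slotted steel feet fixed to the bench with an upright grey louvred panel, 320 mm wide, 180 high. Origin on the bench under the middle of the panel's NOMINAL face; x away from the robot, y left along the rails, z up. The true face is the plane x = d, d from -18 to +18 mm, not measured: feel for it. It is rigid; stay under 8 N at the hand: leverage makes up to 6 times that at the lip, 80 N bends it.
- rail_nominal (a point): Fixed to the feet at (0, 0, 150) mm of the stand: nominal panel face (true one d off), height of the top rail's edge. The rail is a strip 2.5 mm thick along the panel, y = -158 to +158, its outer face 7 mm before the face; slot behind it 4.5 mm wide, 13 deep, open above; plain face on to z = 180. Flange goes in the slot, bridge rests on the edge. Three like rails lie 36, 72, 108 mm lower.
- row_end (a point): Fixed to the feet at (-60, -18, 130) mm of the stand: on the left side of the nearer of two like bins fast on the right part of the top rail (a third hangs lower). That side is the plane y = -18 mm, reaching about 115 mm forward of the panel, top z = 152; the rail left of it is empty. A hung bin slides along the rail when pushed sideways near its rear wall (about 2 N).
- terminal_block: White four-way terminal strip 22 x 48 x 18 mm lying in the loose bin; origin at the centre of its underside.
- ferrite: Black clip-on ferrite 20 x 32 x 18 mm lying in the loose bin; origin at the centre of its underside.
- solder_reel: Bystander: green solder reel 60 mm across, 29 mm high, standing on the bench; origin at the centre of its underside.
- side_cutters: Bystander: side cutters with red handles, 134 x 58 x 20 mm, lying on the bench; origin under the centre.

How it is judged:
By the outcome, as a careful person would: the job done as asked, in the order asked, and still so for the second after the job is handed in, with the robot touching nothing.
It also fails if it takes over 58 s, if anything falls off the work surface, if the arm or the gripper's body presses on something with over 40 N, if the wrist force passes 120 N, or if a joint passes its speed limit or range.

## Robot

A 7-joint arm with a two-finger parallel gripper is mounted at the origin on a cart in front of the work surface, level with it; the furniture and walls round the work are solid. World frame = base frame: x ahead of the robot, y to its left, z up, the work surface at z = 0. Lengths are in m, angles in rad, forces in N, time in s.
With the tool pointing down it reaches from about 0.35 to 0.9 m from the base axis. Payload 7.2 kg.
Tool frame: the origin (TCP) lies at the very end of the fingers, on their centre line; the grasp point (between the pads) lies 19 mm behind it; z points along the fingers, y is the line along which they close (so a half turn about z gives the same grasp; the last joint's range is limited). The gripper opens to 88 mm and grips with 3 to 60 N. Pads are 20 mm wide; open, the fingers measure 115 mm over their backs; the gripper's body (75 mm by 178 mm) begins 61 mm behind the grasp point.
Start: joints at [-1.413, 0.411, -0.013, 1.596, 0.006, 1.134, -0.082], TCP at [0.14, 0.609, 0.223] pointing down, gripper open.
Joint ranges: [-2.95, 2.95], [-0.29, 1.99], [-1.47, 1.44], [0.14, 2.54], [-1.03, 4.17], [0.13, 1.85], [-2.86, 2.86]. Speed limits (rad/s): [2.39, 2.39, 3.01, 3.01, 3.14, 3.14, 3.14].

## Interface

Orientations are given as a rotation vector (axis times angle).
In Python, from workcell import r gives the robot as it stands.
- The arm moves only by the tool play_rows, never from a script. Its argument "increments" is text: rows parted by semicolons, each of 6 numbers parted by spaces: the shift along the tool's x, y, z in mm, then the turn, a rotation vector about the tool's x, y, z in degrees. In form: dx dy dz wx wy wz; .... A call has 1 to 12 rows; each row shifts and turns the commanded pose from where the row before left it, along the tool's axes as they then stand; what a row does not reach is not made up. A row lasts 1/10 s, in which the tool goes at most 50 mm and 8.59 degrees, less where a joint would pass 70% of its speed; a pose out of reach is approached as far as the arm can. A call is refused whole if a number of a shift passes 50 or a number of a turn 8.59, either way. A call with a gripper value outside its range is refused whole. "hand" is the finger opening in mm, from 0 to 87.8, set as the call begins (left out, the last holds). The fingers move at their own pace and stop on an object; "squeeze" is the grip in N (left out, the last holds). Time passes only in rows, so rows that do not move let the fingers close. It gives the time, the measured TCP pose, the force, the opening and the grip force at its end, in the units of the state.
- r.get_obs(): the state, without advancing time (a new reading comes with each control period).
- r.get_image(name): name is "scene" or "top" or "wrist"; returns the picture (400x640x3 uint8, red, green, blue); there is no depth.
- r.camera_params(name): a dict with "camera_matrix" (3x3 intrinsics, pixels), "R" (3x3) and "t" (3): a world point X has camera coordinates R X + t; the wrist camera has in their place "tool_from_camera" (4x4, takes a point from camera to tool coordinates, whose origin is the TCP and whose axes are the flange's). Camera axes: x right, y down, z forward; pixel columns grow to the right and rows downward; lengths in m; the calibration is good to about 2 mm. A picture is of the moment at which its call begins: read the wrist's pose just before it. camera_params takes no time and is no camera call.
- r.close_job(): hands the job in; it is judged then, once.
The state is a dict: "time": time; "joint_pos": joint angles; "dq": joint speeds; "tau": joint torques, N m; "ee_pos": TCP position; "ee_rot": TCP orientation; "ft_force": force on the tool from outside, world axes, zero at the start; "moment": the same for the moment, N m; "grip_width": finger opening in m; "gripper_force": force on a finger pad.
Only numpy, scipy, OpenCV 4.12 (cv2) and the standard library are available. Lean on these libraries where they do the work, as an engineer would, in place of code of your own. Each camera call takes 0.05 s, during which the arm holds its last target. There are 200 camera calls.

## Working session

There is one attempt and no reset: what is moved stays moved. The work goes in short steps, Python scripts to look and compute and a tool call to move; the robot and the scene stay as the last step left them, time stands still between calls to the robot, and variables do not carry over. Pictures are saved under pics/ and viewed, at most 10 in all, crops included, and the job is handed in when it is done.

Besides the shell and the picture viewer there is one more tool, called after "Request:" by a JSON object that holds its "name" and its "arguments", one argument or row to a line. play_rows: Moves the arm, as the interface text tells. Its arguments: {"type":"object","properties":{"increments":{"type":"string"},"hand":{"type":"number"},"squeeze":{"type":"number"}},"required":["increments"]}

```bash
ls; mkdir -p pics; python3 - <<'E'
from workcell import r
import cv2,numpy as np
for n in("scene","top"):
    im=r.get_image(n); cv2.imwrite(f"pics/{n}0.png",im[:,:,::-1])
    p=r.camera_params(n); print(n,np.round(p["camera_matrix"],1).tolist(),np.round(p["R"],3).tolist(),np.round(p["t"],3).tolist())
print(r.camera_params("wrist"))
o=r.get_obs();print(o)
E
```

```text
pics
scene [[392.4, 0.0, 323.5], [0.0, 392.4, 198.2], [0.0, 0.0, 1.0]] [[0.804, -0.595, -0.022], [-0.367, -0.467, -0.805], [0.468, 0.655, -0.593]] [-0.32, 0.388, 0.577]
top [[488.1, 0.0, 326.2], [0.0, 488.1, 202.9], [0.0, 0.0, 1.0]] [[0.03, -0.999, -0.014], [-0.996, -0.029, -0.089], [0.089, 0.017, -0.996]] [0.167, 0.533, 0.963]
{'camera_matrix': array([[307.0661253 ,   0.        , 319.07362931],
       [  0.        , 307.0661253 , 198.24817905],
       [  0.        ,   0.        ,   1.        ]]), 'tool_from_camera': array([[-1.00189608e-03, -9.61472567e-01, -2.74899070e-01,
         7.50067552e-02],
       [ 9.99999297e-01, -7.88936681e-04, -8.85250003e-04,
         3.16578177e-04],
       [ 6.34265634e-04, -2.74899763e-01,  9.61472682e-01,
        -1.61593626e-01],
       [ 0.00000000e+00,  0.00000000e+00,  0.00000000e+00,
         1.00000000e+00]])}
{'time': 0.1, 'joint_pos': array([-1.413201  ,  0.4118016 , -0.01270995,  1.59694831,  0.0055844 ,
        1.13429066, -0.08217537]), 'dq': array([ 0.00192652, -0.00081924,  0.00046109, -0.00304637,  0.00150868,
       -0.00025168,  0.00159751]), 'tau': array([ 3.24277957e-03, -5.89091885e+01,  6.43983912e-01, -2.91711795e+01,
       -5.37919952e-02,  1.44598648e-02,  7.31733599e-05]), 'ee_pos': array([0.13985894, 0.60869067, 0.22190951]), 'ee_rot': array([-3.53854320e-01, -3.12152646e+00,  2.21578157e-03]), 'ft_force': array([-0.09613687,  0.15953172, -0.10930754]), 'moment': array([-0.00223996,  0.0047284 ,  0.01062409]), 'gripper_force': 0.0, 'grip_width': 0.08781114227315459}
```

View pics/scene0.png

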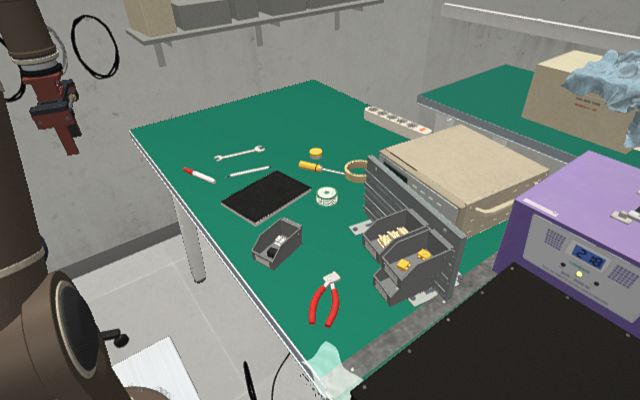

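View pics/top0.png

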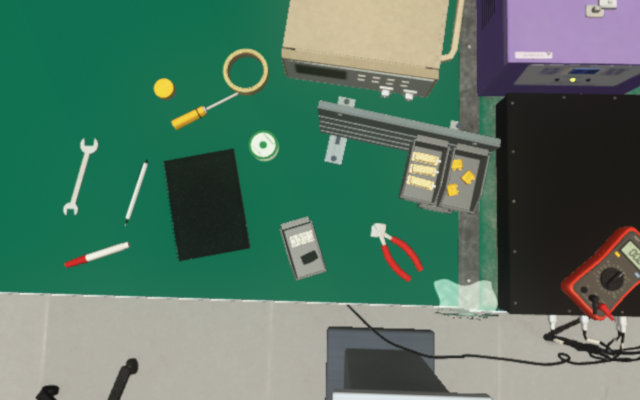

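The top view shows the loose bin at about (303,248) with its rear toward the panel, the panel top edge running from (318,105) to (500,143), and the hung bins at (445,180). I'll zoom in on this area.

```bash
cat > h.py <<'E'
import numpy as np,cv2
from workcell import r
def ray(n,u,v,pose=None):
    p=r.camera_params(n);d=np.linalg.inv(p["camera_matrix"])@[u,v,1]
    if n=="wrist":
        from scipy.spatial.transform import Rotation as Ro
        R=Ro.from_rotvec(pose[1]).as_matrix();T=p["tool_from_camera"]
        return R@T[:3,3]+pose[0],R@T[:3,:3]@d
    R=np.array(p["R"]);return -R.T@p["t"],R.T@d
def onz(n,u,v,z,pose=None):
    c,d=ray(n,u,v,pose);return c+d*(z-c[2])/d[2]
def proj(n,X,pose=None):
    p=r.camera_params(n)
    if n=="wrist":
        from scipy.spatial.transform import Rotation as Ro
        R=Ro.from_rotvec(pose[1]).as_matrix();T=p["tool_from_camera"]
        x=T[:3,:3].T@(R.T@(X-pose[0])-T[:3,3])
    else: x=np.array(p["R"])@X+p["t"]
    q=p["camera_matrix"]@x;return q[:2]/q[2]
E
python3 - <<'E'
import cv2
a=cv2.imread("pics/top0.png")[90:290,270:510]
cv2.imwrite("pics/c1.png",cv2.resize(a,None,fx=3,fy=3,interpolation=cv2.INTER_CUBIC))
a=cv2.imread("pics/scene0.png")[140:310,240:480]
cv2.imwrite("pics/c2.png",cv2.resize(a,None,fx=3,fy=3,interpolation=cv2.INTER_CUBIC))
E
```

```text
(no output)
```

View pics/c1.png

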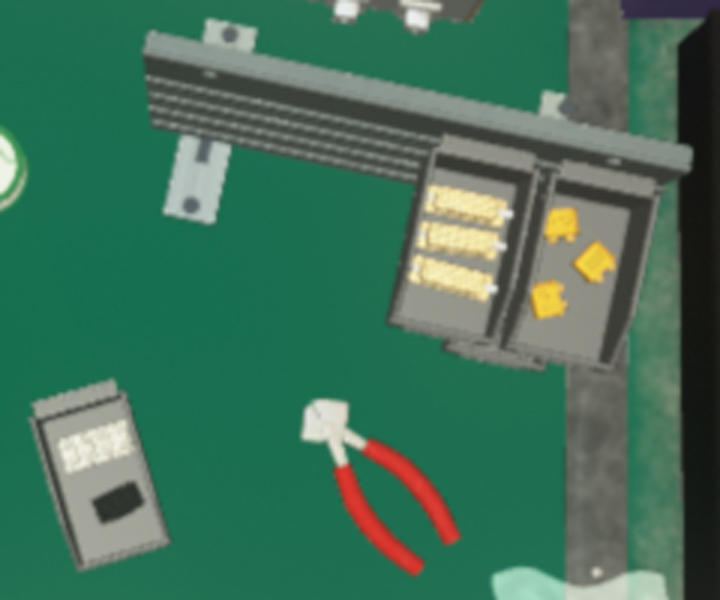

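View pics/c2.png

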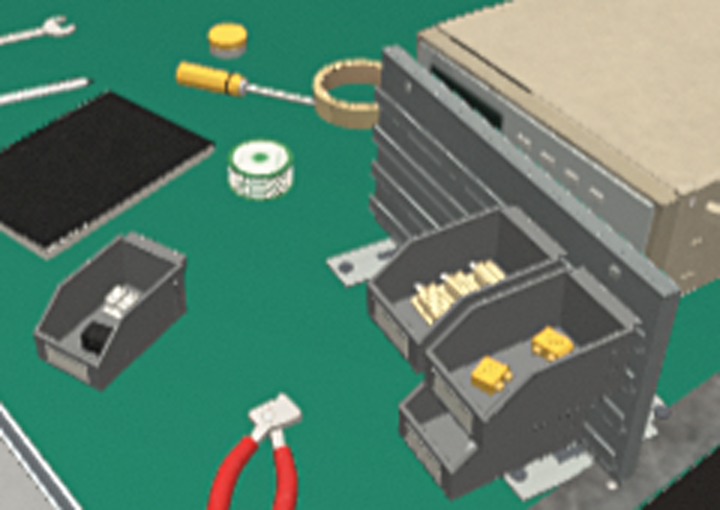

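```bash
python3 - <<'E'
from h import *
T=lambda x,y,z:onz("top",270+x/3,90+y/3,z)
def S(x,y,z):return onz("scene",240+x/3,140+y/3,z)
f=lambda a:np.round(a*1000,1).tolist()
L,R=T(147,53,.18),T(690,172,.18);print("panel",f(L),f(R),f(np.linalg.norm(L-R)),np.degrees(np.arctan2(*(L-R)[:2]))) 
print("scene panel",f(S(385,50,.18)),f(S(667,297,.18)))
print("hung bin left: rear top",f(T(436,152,.152)),"front",f(T(389,322,.125)), "scene rear",f(S(507,207,.152)))
for n,p in dict(lipL=(33,405),lipR=(112,380)).items():print(n,f(T(*p,.052)))
rl,rr=T(35,420,.052),T(127,395,.052);fl,fr=T(82,568,.028),T(168,545,.028)
print("rear",f(rl),f(rr),"w",f(np.linalg.norm(rl-rr)),"front",f(fl),f(fr),"w",f(np.linalg.norm(fl-fr)))
d=(rl+rr-fl-fr)/2;print("len",f(d),np.degrees(np.arctan2(d[1],d[0])))
e=rl-rr; print("yaw from rear",np.degrees(np.arctan2(-e[0],e[1])));e=fl-fr; print(np.degrees(np.arctan2(-e[0],e[1])))
for n,p in dict(rearLtop=(126,235),rearRtop=(186,258)).items():print("scene lip",n,f(S(*p,.052)))
E
```

```text
panel [679.6, 197.4, 180.0] [618.3, -115.0, 180.0] 318.3 11.094934795281201
scene panel [678.3, 195.8, 180.0] [617.7, -116.4, 180.0]
hung bin left: rear top [632.2, 25.3, 152.0] front [533.0, 47.7, 125.0] scene rear [635.8, 22.6, 152.0]
lipL [479.4, 269.4, 52.0]
lipR [497.3, 218.2, 52.0]
rear [469.6, 267.7, 52.0] [487.7, 208.1, 52.0] w 62.3 front [373.2, 235.2, 28.0] [390.1, 178.6, 28.0] w 59.1
len [97.0, 31.0, 24.0] 17.7011589903804
yaw from rear 16.920597186436172
16.634476913831172
scene lip rearLtop [473.1, 266.7, 52.0]
scene lip rearRtop [495.2, 213.6, 52.0]
```

```bash
cat >> h.py <<'E'
from scipy.spatial.transform import Rotation as Ro
def go(xyz_mm,yaw):
    """yaw: angle deg of object x axis (tool x = -that). prints rotation then shift in tool frame after the rotation"""
    o=r.get_obs();R0=Ro.from_rotvec(o["ee_rot"])
    a=np.radians(yaw);x=np.array([-np.cos(a),-np.sin(a),0]);z=np.array([0,0,-1.]);R1=np.array([x,np.cross(z,x),z]).T
    w=(R0.inv()*Ro.from_matrix(R1)).as_rotvec(degrees=True)
    d=np.array(xyz_mm)-o["ee_pos"]*1000
    print("t",round(o["time"],2),"rot",w.round(2),"shift before",R0.inv().apply(d).round(1),"after",(R1.T@d).round(1),"world",d.round(1),"F",o["ft_force"].round(2),"M",o["moment"].round(3),"grip",round(o["grip_width"]*1e3,1),round(float(o["gripper_force"]),1))
E
python3 -c "
from h import *
go((430,222,110),17)"
```

```text
t 0.1 rot [-8.000e-02 -2.000e-02 -2.993e+01] shift before [-369.3 -311.8  112.4] after [-164.4 -454.6  111.9] world [ 290.1 -386.7 -111.9] F [-0.1   0.16 -0.11] M [-0.002  0.005  0.011] grip 87.8 0.0
```

Request:
{"name": "play_rows", "arguments": {
  "increments": "0 0 20 0 0 -7.5;0 0 20 0 0 -7.5;0 0 20 0 0 -7.5;0 0 20 0 0 -7.4;-14 -38 4 0 0 0;-14 -38 4 0 0 0;-14 -38 4 0 0 0;-14 -38 4 0 0 0;-14 -38 4 0 0 0;-14 -38 4 0 0 0;-14 -38 4 0 0 0;-14 -38 4 0 0 0"
}}

```text
time: 1.3
ee_pos: [0.3364, 0.3495, 0.1104]
ee_rot: [0.464, -3.107, 0.0]
ft_force: [0.3, 0.2, 0.2]
grip_width: 0.0877
gripper_force: 0.0
```

Request:
{"name": "play_rows", "arguments": {
  "increments": "-14 -38 0 0 0 0;-14 -38 0 0 0 0;-13 -38 0 0 0 0;-12 -36 0 0 0 0;0 0 0 0 0 0;0 0 0 0 0 0"
}}

```text
time: 1.9
ee_pos: [0.4303, 0.2224, 0.1104]
ee_rot: [0.46, -3.107, 0.0]
ft_force: [-0.0, 0.0, 0.6]
grip_width: 0.0876
gripper_force: 0.0
```

```bash
python3 - <<'E'
from h import *
go((430,222,14),17)
o=r.get_obs();pose=(o["ee_pos"],o["ee_rot"]);im=r.get_image("wrist")[:,:,::-1].copy()
cv2.imwrite("pics/w1.png",im);np.save("w1.npy",np.r_[pose[0],pose[1]])
E
```

```text
t 1.9 rot [-0.   -0.03 -0.17] shift before [ 0.4 -0.3 96.4] after [ 0.4 -0.3 96.4] world [ -0.3  -0.4 -96.4] F [-0.02  0.02  0.62] M [ 0.058 -0.004 -0.072] grip 87.6 0.0
```

View pics/w1.png

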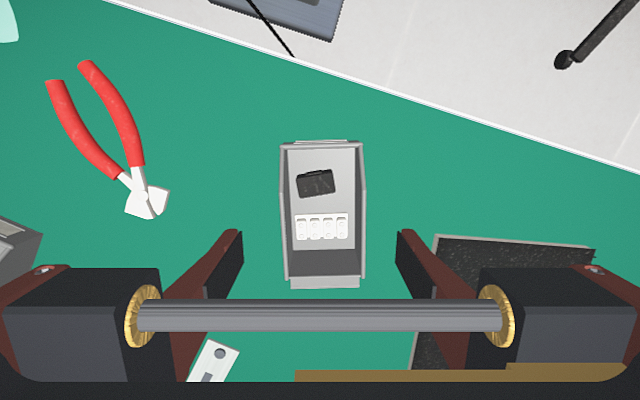

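The bin is centred between the fingers: sides at columns 281 and 366, rear lip at row 285, front at row 142. It also looks straight.

```bash
python3 - <<'E'
from h import *
a=np.load("w1.npy");P=(a[:3],a[3:])
Rm=Ro.from_rotvec(a[3:])
for n,(u,v,z) in dict(lipL=(291,288,.052),lipR=(359,288,.052),wallL=(284,276,.052),wallR=(364,276,.052),sideL=(281,180,.052),sideR=(366,180,.052),frontL=(281,145,.028),frontR=(361,145,.028)).items():
    X=onz("wrist",u,v,z,P);print(n,(X*1e3).round(1),"tool",(Rm.inv().apply(X-a[:3])*1e3).round(1))
E
```

```text
lipL [498.  218.9  52. ] tool [-63.8 -22.9  58.4]
lipR [482.  271.8  52. ] tool [-63.8  32.3  58.4]
wallL [489.1 210.6  52. ] tool [-52.9 -28.3  58.4]
wallR [470.5 272.1  52. ] tool [-52.9  36.   58.4]
sideL [413.5 188.1  52. ] tool [ 26.  -27.9  58.5]
sideR [395.5 247.8  52. ] tool [25.9 34.4 58.5]
frontL [392.2 179.5  28. ] tool [ 48.8 -30.   82.5]
frontR [374.1 239.8  28. ] tool [48.8 33.  82.5]
```

Request:
{"name": "play_rows", "arguments": {
  "increments": "0 3.5 16 0 0 0;0 0 20 0 0 0;0 0 20 0 0 0;0 0 20 0 0 0;0 0 14 0 0 0;0 0 6 0 0 0;0 0 0 0 0 0;0 0 0 0 0 0"
}}

```text
time: 2.75
ee_pos: [0.4291, 0.2272, 0.0151]
ee_rot: [-0.465, 3.107, 0.001]
ft_force: [-0.0, 0.2, -0.2]
grip_width: 0.0876
gripper_force: 0.0
```

Request:
{"name": "play_rows", "arguments": {
  "increments": "0 0 0 0 0 0;0 0 0 0 0 0;0 0 0 0 0 0;0 0 0 0 0 0;0 0 0 0 0 0;0 0 0 0 0 0;0 0 0 0 0 0;0 0 0 0 0 0",
  "hand": 56,
  "squeeze": 25
}}

```text
time: 3.55
ee_pos: [0.4295, 0.2262, 0.0151]
ee_rot: [-0.463, 3.107, -0.0]
ft_force: [-0.7, -2.4, 5.0]
grip_width: 0.0643
gripper_force: 24.9
```

Request:
{"name": "play_rows", "arguments": {
  "increments": "0 0 -4 0 0 0;0 0 -12 0 0 0;0 0 -18 0 0 0;0 0 -20 0 0 0;0 0 -20 0 0 0;0 0 -20 0 0 0;0 0 -14 0 0 0;0 0 -10 0 0 0;0 0 -4 0 0 0;0 0 0 0 0 0;0 0 0 0 0 0"
}}

```text
time: 4.65
ee_pos: [0.4288, 0.2262, 0.1361]
ee_rot: [0.463, -3.106, 0.001]
ft_force: [-0.6, -0.3, -2.8]
grip_width: 0.0641
gripper_force: 24.9
```

```bash
python3 - <<'E'
from h import *
a=np.radians(-11.05);ex=np.array([np.cos(a),np.sin(a)]);ey=np.array([-ex[1],ex[0]])
c=np.array([648.5,40.5])  # mid of true face
print("ex",ex,"contact",(c+55*ey-62.5*ex).round(1))
t=c+55*ey-(62.5+30)*ex
go((*t,137),-11.05)
E
```

```text
ex [ 0.9814603  -0.19166555] contact [597.7 106.5]
t 4.65 rot [-2.000e-02 -5.000e-02  2.802e+01] shift before [-100.1 -149.7   -0.9] after [-158.7  -85.2   -0.9] world [ 139.5 -114.     0.9] F [-0.62 -0.29 -2.82] M [ 0.028  0.051 -0.028] grip 64.1 24.9
```

Request:
{"name": "play_rows", "arguments": {
  "increments": "0 0 0 0 0 3;0 0 0 0 0 5;0 0 0 0 0 6;0 0 0 0 0 6;0 0 0 0 0 5;0 0 0 0 0 3;-5 -3 0 0 0 0;-12 -6 0 0 0 0;-18 -10 0 0 0 0;-22 -12 0 0 0 0;-24 -13 0 0 0 0;-24 -13 0 0 0 0"
}}

```text
time: 5.85
ee_pos: [0.5228, 0.1485, 0.1364]
ee_rot: [-0.3, -3.127, 0.001]
ft_force: [-0.3, 0.4, -1.5]
grip_width: 0.0638
gripper_force: 24.9
```

Request:
{"name": "play_rows", "arguments": {
  "increments": "-22 -12 0 0 0 0;-18 -9 0 0 0 0;-10 -5 0 0 0 0;-4 -2 0 0 0 0;0 0 0 0 0 0;0 0 0 0 0 0;0 0 0 0 0 0;0 0 0 0 0 0"
}}

```text
time: 6.65
ee_pos: [0.5685, 0.1133, 0.1368]
ee_rot: [-0.3, -3.127, -0.001]
ft_force: [-0.2, -0.2, -3.2]
grip_width: 0.0642
gripper_force: 24.9
```

```bash
python3 - <<'E'
from h import *
a=np.radians(-11.05);ex=np.array([np.cos(a),np.sin(a)]);ey=np.array([-ex[1],ex[0]])
c=np.array([648.5,40.5]);t=c+55*ey-(62.5)*ex
go((*t,134),-11.05)
ims=[]
for n in("wrist","scene"):
    im=r.get_image(n)[:,:,::-1].copy();cv2.imwrite(f"pics/{n}2.png",im);ims.append(im)
cv2.imwrite("pics/v2.png",np.hstack([cv2.resize(ims[0],(400,250)),cv2.resize(ims[1][120:300,300:480],(400,400))[:250]]))
s=cv2.resize(ims[1][120:300,320:500],(550,550));w=cv2.resize(ims[0][180:400,200:440],(250,230))
o=np.zeros((550,800,3),np.uint8);o[:,:550]=s;o[:230,550:]=w;cv2.imwrite("pics/v2.png",o)
E
```

```text
t 6.65 rot [ 0.02 -0.01  0.09] shift before [-29.9  -1.1   2.8] after [-29.9  -1.1   2.8] world [29.2 -6.8 -2.8] F [-0.18 -0.17 -3.15] M [-0.009  0.004  0.014] grip 64.2 24.9
```

View pics/v2.png

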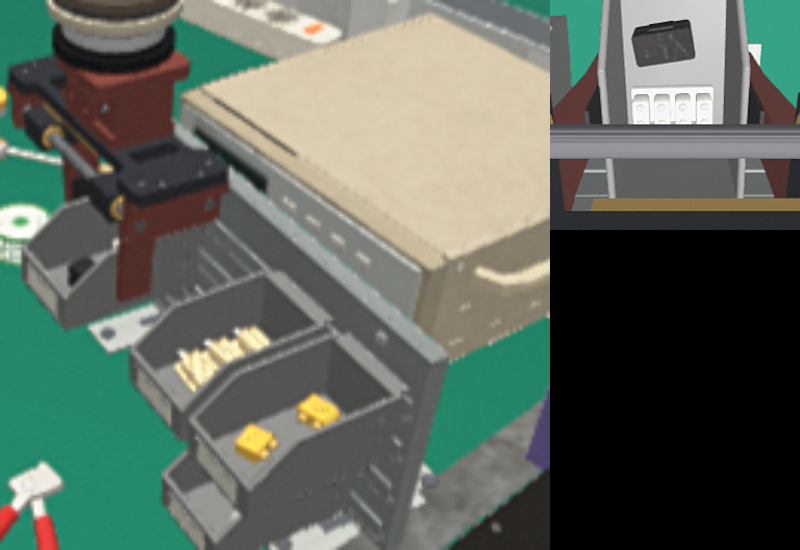

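The bin is held level in front of the panel with its parts in it, left of the hung bins and clear of them. Next I approach and feel for the face.

Request:
{"name": "play_rows", "arguments": {
  "increments": "-4 0 2 0 0 0;-6 0 2 0 0 0;-6 0 0 0 0 0;-4 0 0 0 0 0;-2 0 0 0 0 0;0 0 0 0 0 0;0 0 0 0 0 0;0 0 0 0 0 0"
}}

```text
time: 7.55
ee_pos: [0.5904, 0.1084, 0.1327]
ee_rot: [-0.302, -3.127, -0.0]
ft_force: [-0.0, -0.5, -3.2]
grip_width: 0.0643
gripper_force: 24.9
```

Request:
{"name": "play_rows", "arguments": {
  "increments": "-1 0 0 0 0 0;0 0 0 0 0 0;-1 0 0 0 0 0;0 0 0 0 0 0;0 0 0 0 0 0"
}}

```text
time: 8.05
ee_pos: [0.5926, 0.1079, 0.1326]
ee_rot: [0.302, 3.127, 0.0]
ft_force: [0.5, -0.7, -3.5]
grip_width: 0.0639
gripper_force: 24.9
```

Request:
{"name": "play_rows", "arguments": {
  "increments": "-1 0 0 0 0 0;0 0 0 0 0 0;0 0 0 0 0 0;0 0 0 0 0 0"
}}

```text
time: 8.45
ee_pos: [0.5935, 0.1077, 0.1326]
ee_rot: [-0.302, -3.127, -0.0]
ft_force: [0.0, 0.1, -3.0]
grip_width: 0.064
gripper_force: 24.9
```

Request:
{"name": "play_rows", "arguments": {
  "increments": "-1 0 0 0 0 0;0 0 0 0 0 0;0 0 0 0 0 0"
}}

```text
time: 8.75
ee_pos: [0.5945, 0.1075, 0.1326]
ee_rot: [0.302, 3.127, -0.0]
ft_force: [0.2, 0.2, -1.9]
grip_width: 0.0642
gripper_force: 24.9
```

Request:
{"name": "play_rows", "arguments": {
  "increments": "-1 0 0 0 0 0;0 0 0 0 0 0;0 0 0 0 0 0"
}}

```text
time: 9.05
ee_pos: [0.5955, 0.1074, 0.1326]
ee_rot: [-0.302, -3.127, -0.0]
ft_force: [0.4, -0.4, -1.4]
grip_width: 0.0641
gripper_force: 24.9
```

Request:
{"name": "play_rows", "arguments": {
  "increments": "-0.7 0 0 0 0 0;0 0 0 0 0 0;0 0 0 0 0 0"
}}

```text
time: 9.35
ee_pos: [0.5962, 0.1072, 0.1327]
ee_rot: [0.302, 3.127, 0.0]
ft_force: [-0.1, -0.1, -2.9]
grip_width: 0.064
gripper_force: 24.9
```

Request:
{"name": "play_rows", "arguments": {
  "increments": "-0.7 0 0 0 0 0;0 0 0 0 0 0;0 0 0 0 0 0"
}}

```text
time: 9.65
ee_pos: [0.5965, 0.1072, 0.1326]
ee_rot: [-0.302, -3.126, -0.0]
ft_force: [-2.4, 0.3, -1.7]
grip_width: 0.0645
gripper_force: 24.9
```

Request:
{"name": "play_rows", "arguments": {
  "increments": "-0.4 0 0 0 0 0;0 0 0 0 0 0;0 0 0 0 0 0"
}}

```text
time: 9.95
ee_pos: [0.5966, 0.1072, 0.1325]
ee_rot: [-0.302, -3.126, -0.0]
ft_force: [-5.7, 1.1, 0.1]
grip_width: 0.0641
gripper_force: 24.9
```

```bash
python3 -c "
from h import *
go((597.7,106.5,134),-11.05)"
```

```text
t 9.95 rot [-0.01 -0.08  0.02] shift before [-1.3 -0.5 -1.5] after [-1.3 -0.5 -1.5] world [ 1.1 -0.7  1.5] F [-5.67  1.08  0.12] M [ 0.182  0.962 -0.121] grip 64.1 24.9
```

Request:
{"name": "play_rows", "arguments": {
  "increments": "1.6 0 0 0 0 0;0 0 0 0 0 0;0 0 2 0 0 0;0 0 2 0 0 0;0 0 1 0 0 0;0 0 0 0 0 0;0 0 0 0 0 0"
}}

```text
time: 10.65
ee_pos: [0.5957, 0.1073, 0.1276]
ee_rot: [0.302, 3.127, -0.0]
ft_force: [-0.5, -0.0, -1.7]
grip_width: 0.0638
gripper_force: 24.9
```

Request:
{"name": "play_rows", "arguments": {
  "increments": "0 0 1 0 0 0;0 0 0 0 0 0;0 0 1 0 0 0;0 0 0 0 0 0;0 0 0 0 0 0"
}}

```text
time: 11.15
ee_pos: [0.5957, 0.1073, 0.1256]
ee_rot: [-0.302, -3.127, -0.0]
ft_force: [0.0, 0.5, -2.0]
grip_width: 0.0637
gripper_force: 24.9
```

Request:
{"name": "play_rows", "arguments": {
  "increments": "0 0 1 0 0 0;0 0 0 0 0 0;0 0 0 0 0 0"
}}

```text
time: 11.45
ee_pos: [0.5957, 0.1073, 0.1246]
ee_rot: [-0.302, -3.127, -0.0]
ft_force: [-0.3, -0.6, -2.5]
grip_width: 0.064
gripper_force: 24.9
```

Request:
{"name": "play_rows", "arguments": {
  "increments": "0 0 1 0 0 0;0 0 0 0 0 0;0 0 0 0 0 0"
}}

```text
time: 11.75
ee_pos: [0.5956, 0.1073, 0.1236]
ee_rot: [-0.302, -3.127, 0.0]
ft_force: [0.5, -0.0, -2.7]
grip_width: 0.0641
gripper_force: 24.9
```

Request:
{"name": "play_rows", "arguments": {
  "increments": "0 0 1 0 0 0;0 0 0 0 0 0;0 0 1 0 0 0;0 0 0 0 0 0;0 0 0 0 0 0"
}}

```text
time: 12.25
ee_pos: [0.5957, 0.1073, 0.1216]
ee_rot: [0.302, 3.127, 0.0]
ft_force: [-0.0, -0.4, -2.0]
grip_width: 0.064
gripper_force: 24.9
```

Request:
{"name": "play_rows", "arguments": {
  "increments": "0 0 1 0 0 0;0 0 0 0 0 0;0 0 1 0 0 0;0 0 0 0 0 0;0 0 0 0 0 0"
}}

```text
time: 12.75
ee_pos: [0.5957, 0.1073, 0.1196]
ee_rot: [0.302, 3.127, 0.0]
ft_force: [0.4, -0.1, -2.9]
grip_width: 0.0639
gripper_force: 24.9
```

Request:
{"name": "play_rows", "arguments": {
  "increments": "0 0 1 0 0 0;0 0 0 0 0 0;0 0 1 0 0 0;0 0 0 0 0 0;0 0 0 0 0 0"
}}

```text
time: 13.25
ee_pos: [0.5957, 0.1073, 0.1176]
ee_rot: [0.302, 3.127, 0.0]
ft_force: [1.1, 0.7, -2.2]
grip_width: 0.0642
gripper_force: 24.9
```

Request:
{"name": "play_rows", "arguments": {
  "increments": "0 0 0.7 0 0 0;0 0 0 0 0 0;0 0 0 0 0 0"
}}

```text
time: 13.55
ee_pos: [0.5958, 0.1073, 0.117]
ee_rot: [0.302, 3.127, 0.0]
ft_force: [0.5, -0.3, -2.2]
grip_width: 0.0644
gripper_force: 24.9
```

Request:
{"name": "play_rows", "arguments": {
  "increments": "0 0 0.6 0 0 0;0 0 0 0 0 0;0 0 0 0 0 0"
}}

```text
time: 13.85
ee_pos: [0.5957, 0.1073, 0.1163]
ee_rot: [0.302, 3.127, 0.0]
ft_force: [1.8, 0.4, -1.8]
grip_width: 0.0641
gripper_force: 24.9
```

Request:
{"name": "play_rows", "arguments": {
  "increments": "0 0 0.5 0 0 0;0 0 0 0 0 0;0 0 0 0 0 0"
}}

```text
time: 14.15
ee_pos: [0.5958, 0.1073, 0.116]
ee_rot: [0.302, 3.127, 0.0]
ft_force: [0.1, -0.2, 0.4]
grip_width: 0.0638
gripper_force: 24.9
```

Request:
{"name": "play_rows", "arguments": {
  "increments": "0 0 0.4 0 0 0;0 0 0 0 0 0;0 0 0 0 0 0"
}}

```text
time: 14.45
ee_pos: [0.5959, 0.1073, 0.1158]
ee_rot: [0.302, 3.127, 0.0]
ft_force: [-0.5, -0.5, 3.9]
grip_width: 0.0641
gripper_force: 24.9
```

Request:
{"name": "play_rows", "arguments": {
  "increments": "0 0 0 0 0 0;0 0 0 0 0 0;0 0 0 0 0 0;0 0 0 0 0 0",
  "squeeze": 3
}}

```text
time: 14.85
ee_pos: [0.5957, 0.1075, 0.1153]
ee_rot: [-0.302, -3.127, -0.0]
ft_force: [2.5, 0.1, -1.0]
grip_width: 0.0642
gripper_force: 3.0
```

Request:
{"name": "play_rows", "arguments": {
  "increments": "0 0 0 0 0 0;0 0 0 0 0 0;0 0 0 0 0 0;0 0 0 0 0 0;0 0 0 0 0 0",
  "hand": 80
}}

```text
time: 15.35
ee_pos: [0.5956, 0.1072, 0.1154]
ee_rot: [-0.302, -3.127, 0.0]
ft_force: [0.2, 0.1, 0.1]
grip_width: 0.0801
gripper_force: 0.0
```

```bash
python3 - <<'E'
from h import *
go((597.7,106.5,134),-11.05)
ims=[r.get_image(n)[:,:,::-1].copy() for n in("scene","wrist")]
s=cv2.resize(ims[0][120:300,320:500],(550,550));w=cv2.resize(ims[1][120:400,180:460],(250,250))
o=np.zeros((550,800,3),np.uint8);o[:,:550]=s;o[:250,550:]=w;cv2.imwrite("pics/v3.png",o)
E
```

```text
t 15.35 rot [-0.   -0.01  0.01] shift before [ -2.2  -0.3 -18.6] after [ -2.2  -0.3 -18.6] world [ 2.1 -0.7 18.6] F [0.16 0.11 0.1 ] M [0.014 0.034 0.054] grip 80.1 0.0
```

View pics/v3.png

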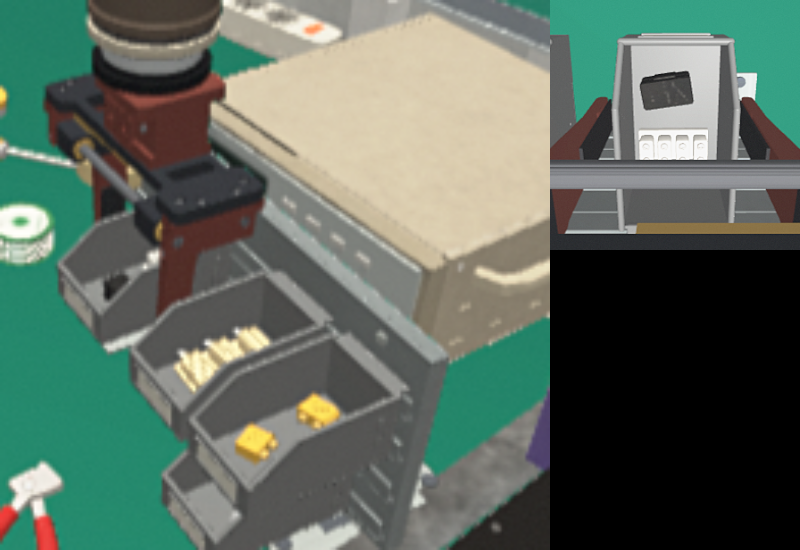

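The bin hangs on the rail with its parts inside, and the gripper is open and free. Now I retreat, close the fingers and push from the left side near the rear wall.

Request:
{"name": "play_rows", "arguments": {
  "increments": "0 0 -4 0 0 0;0 0 -10 0 0 0;0 0 -18 0 0 0;0 0 -20 0 0 0;0 0 -18 0 0 0;0 12 0 0 0 0;-6 20 0 0 0 0;-12 20 0 0 0 0;-10 8 0 0 0 0;-5 0 0 0 0 0;0 0 0 0 0 0"
}}

```text
time: 16.55
ee_pos: [0.6397, 0.1597, 0.1847]
ee_rot: [-0.302, -3.126, 0.001]
ft_force: [0.0, -0.4, 0.8]
grip_width: 0.0801
gripper_force: 0.0
```

Request:
{"name": "play_rows", "arguments": {
  "increments": "0 0 0 0 0 0;0 0 0 0 0 0;0 0 0 0 0 0;0 0 0 0 0 0;0 0 0 0 0 0;0 0 0 0 0 0;0 0 0 0 0 0;0 0 0 0 0 0",
  "hand": 0
}}

```text
time: 17.35
ee_pos: [0.6395, 0.1599, 0.1854]
ee_rot: [-0.302, -3.127, 0.0]
ft_force: [-0.1, 0.7, 0.2]
grip_width: 0.0194
gripper_force: 0.0
```

Request:
{"name": "play_rows", "arguments": {
  "increments": "0 0 15 0 0 0;0 0 18 0 0 0;0 0 14 0 0 0;0 0 8 0 0 0;0 0 0 0 0 0;0 0 0 0 0 0"
}}

```text
time: 17.95
ee_pos: [0.6398, 0.1599, 0.1305]
ee_rot: [0.302, 3.127, -0.0]
ft_force: [-1.2, -0.4, 1.1]
grip_width: 0.0002
gripper_force: 0.0
```

Request:
{"name": "play_rows", "arguments": {
  "increments": "0 -4 0 0 0 0;0 -4 0 0 0 0;0 -2 0 0 0 0;0 -2 0 0 0 0;0 -2 0 0 0 0;0 -2 0 0 0 0;0 -2 0 0 0 0;0 -2 0 0 0 0;0 0 0 0 0 0"
}}

```text
time: 18.85
ee_pos: [0.6359, 0.1416, 0.1307]
ee_rot: [0.3, 3.127, 0.003]
ft_force: [1.3, 4.5, 0.4]
grip_width: 0.0
gripper_force: 2.3
```

Request:
{"name": "play_rows", "arguments": {
  "increments": "0 -2 0 0 0 0;0 -2 0 0 0 0;0 -2 0 0 0 0;0 -2 0 0 0 0;0 -2 0 0 0 0"
}}

```text
time: 19.35
ee_pos: [0.6341, 0.1322, 0.1308]
ee_rot: [0.3, 3.126, 0.003]
ft_force: [0.4, 6.5, 1.0]
grip_width: 0.0009
gripper_force: 2.8
```

Request:
{"name": "play_rows", "arguments": {
  "increments": "0 0 0 0 0 0;0 0 0 0 0 0"
}}

```text
time: 19.55
ee_pos: [0.634, 0.1316, 0.1307]
ee_rot: [0.301, 3.127, 0.002]
ft_force: [0.4, 6.0, 1.5]
grip_width: 0.0007
gripper_force: 2.6
```

Request:
{"name": "play_rows", "arguments": {
  "increments": "0 -1 0 0 0 0;0 -1 0 0 0 0;0 -1 0 0 0 0;0 -1 0 0 0 0"
}}

```text
time: 19.95
ee_pos: [0.6332, 0.1279, 0.1307]
ee_rot: [0.3, 3.127, 0.002]
ft_force: [0.3, 5.5, 1.1]
grip_width: 0.0006
gripper_force: 2.8
```

```bash
python3 - <<'E'
from h import *
go((597.7,106.5,134),-11.05)
ims=[r.get_image(n)[:,:,::-1].copy() for n in("scene","top")]
o=np.zeros((480,800,3),np.uint8);o[:400,:400]=cv2.resize(ims[0][130:290,330:490],(400,400));o[:400,400:]=cv2.resize(ims[1][90:250,310:470],(400,400));cv2.imwrite("pics/v4.png",o)
E
```

```text
t 19.95 rot [0.09 0.02 0.08] shift before [ 30.8 -27.8  -3.4] after [ 30.8 -27.8  -3.3] world [-35.5 -21.4   3.3] F [0.35 5.52 1.07] M [ 1.144 -0.18  -0.006] grip 0.6 2.8
```

View pics/v4.png

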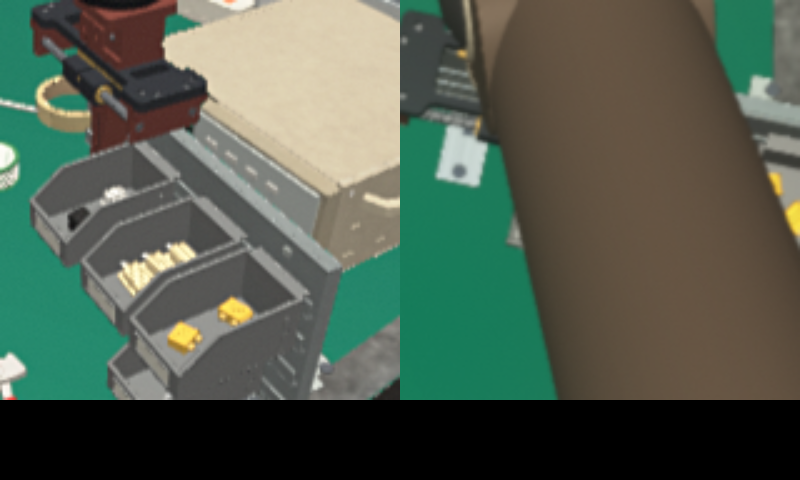

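The bin is sliding along the rail and still hooked, with a gap left to the neighbour. I keep pushing gently.

Request:
{"name": "play_rows", "arguments": {
  "increments": "0 -1.5 0 0 0 0;0 -1.5 0 0 0 0;0 -1.5 0 0 0 0;0 -1.5 0 0 0 0;0 -1.5 0 0 0 0;0 -1.5 0 0 0 0"
}}

```text
time: 20.65
ee_pos: [0.6315, 0.119, 0.1307]
ee_rot: [0.3, 3.127, 0.002]
ft_force: [1.1, 5.6, 1.2]
grip_width: 0.0004
gripper_force: 2.9
```

Request:
{"name": "play_rows", "arguments": {
  "increments": "0 -1.5 0 0 0 0;0 -1.5 0 0 0 0;0 -1 0 0 0 0;0 -1 0 0 0 0"
}}

```text
time: 21.05
ee_pos: [0.6306, 0.114, 0.1307]
ee_rot: [0.301, 3.127, 0.002]
ft_force: [0.8, 5.7, 1.3]
grip_width: 0.0
gripper_force: 2.9
```

```bash
python3 - <<'E'
from h import *
go((597.7,106.5,134),-11.05)
E
```

```text
t 21.05 rot [0.08 0.03 0.07] shift before [ 30.9 -13.7  -3.3] after [ 30.8 -13.7  -3.3] world [-32.9  -7.5   3.3] F [0.75 5.69 1.31] M [ 1.238 -0.232  0.055] grip 0.0 2.9
```

Request:
{"name": "play_rows", "arguments": {
  "increments": "0 -1 0 0 0 0;0 -1 0 0 0 0;0 -1 0 0 0 0;0 -1 0 0 0 0;0 -1 0 0 0 0;0 -1 0 0 0 0"
}}

```text
time: 21.65
ee_pos: [0.6294, 0.1082, 0.1307]
ee_rot: [0.3, 3.127, 0.002]
ft_force: [1.4, 6.6, 1.4]
grip_width: 0.0003
gripper_force: 2.9
```

Request:
{"name": "play_rows", "arguments": {
  "increments": "0 -0.7 0 0 0 0;0 -0.7 0 0 0 0;0 0 0 0 0 0"
}}

```text
time: 21.95
ee_pos: [0.6291, 0.1066, 0.1307]
ee_rot: [0.301, 3.127, 0.002]
ft_force: [0.4, 4.1, 1.1]
grip_width: 0.0005
gripper_force: 2.6
```

Request:
{"name": "play_rows", "arguments": {
  "increments": "0 -0.7 0 0 0 0;0 0 0 0 0 0"
}}

```text
time: 22.15
ee_pos: [0.629, 0.106, 0.1307]
ee_rot: [0.3, 3.127, 0.002]
ft_force: [0.4, 5.5, 0.8]
grip_width: 0.0005
gripper_force: 2.7
```

Request:
{"name": "play_rows", "arguments": {
  "increments": "0 -0.7 0 0 0 0;0 0 0 0 0 0"
}}

```text
time: 22.35
ee_pos: [0.6289, 0.1053, 0.1307]
ee_rot: [0.301, 3.127, 0.002]
ft_force: [1.3, 4.9, 0.4]
grip_width: 0.0005
gripper_force: 2.7
```

Request:
{"name": "play_rows", "arguments": {
  "increments": "0 -0.7 0 0 0 0;0 0 0 0 0 0"
}}

```text
time: 22.55
ee_pos: [0.6288, 0.1047, 0.1307]
ee_rot: [0.301, 3.127, 0.002]
ft_force: [1.4, 5.0, 0.5]
grip_width: 0.001
gripper_force: 2.7
```

Request:
{"name": "play_rows", "arguments": {
  "increments": "0 -0.7 0 0 0 0;0 0 0 0 0 0"
}}

```text
time: 22.75
ee_pos: [0.6287, 0.1042, 0.1307]
ee_rot: [0.3, 3.126, 0.002]
ft_force: [0.9, 6.1, 1.3]
grip_width: 0.0001
gripper_force: 3.0
```

Request:
{"name": "play_rows", "arguments": {
  "increments": "0 -0.5 0 0 0 0;0 0 0 0 0 0"
}}

```text
time: 22.95
ee_pos: [0.6287, 0.1042, 0.1307]
ee_rot: [0.3, 3.126, 0.003]
ft_force: [1.2, 6.2, 0.0]
grip_width: 0.0003
gripper_force: 3.5
```

Request:
{"name": "play_rows", "arguments": {
  "increments": "0 -0.5 0 0 0 0;0 0 0 0 0 0"
}}

```text
time: 23.15
ee_pos: [0.6287, 0.1042, 0.1307]
ee_rot: [0.299, 3.126, 0.004]
ft_force: [1.4, 9.0, -1.4]
grip_width: 0.0002
gripper_force: 4.0
```

Motion has stopped at the neighbouring bin and the force is rising, so I back off and go up for a look.

Request:
{"name": "play_rows", "arguments": {
  "increments": "0 2 0 0 0 0;0 4 0 0 0 0;0 10 0 0 0 0;0 14 0 0 0 0;0 0 -10 0 0 0;0 0 -25 0 0 0;0 0 -30 0 0 0;20 20 -20 0 0 0;30 40 0 0 0 0;30 40 0 0 0 0;20 40 0 0 0 0;0 40 0 0 0 0"
}}

```text
time: 24.35
ee_pos: [0.5678, 0.3301, 0.217]
ee_rot: [-0.298, -3.127, -0.002]
ft_force: [1.5, -0.6, -0.5]
grip_width: 0.0005
gripper_force: 0.0
```

Request:
{"name": "play_rows", "arguments": {
  "increments": "0 45 0 0 0 0;0 45 0 0 0 0;0 45 0 0 0 0;0 30 0 0 0 0;0 0 0 0 0 0;0 0 0 0 0 0"
}}

```text
time: 24.95
ee_pos: [0.6015, 0.4892, 0.2151]
ee_rot: [-0.3, -3.127, 0.002]
ft_force: [0.0, -0.0, -0.4]
grip_width: 0.0004
gripper_force: 0.0
```

```bash
python3 - <<'E'
from h import *
go((597.7,106.5,134),-11.05)
ims=[r.get_image(n)[:,:,::-1].copy() for n in("scene","top")]
for n,i in zip("ab",ims):cv2.imwrite(f"pics/end_{n}.png",i)
o=np.zeros((400,800,3),np.uint8);o[:,:400]=cv2.resize(ims[0][150:310,330:490],(400,400),interpolation=2);o[:,400:]=cv2.resize(ims[1][90:220,370:500],(400,400),interpolation=2);cv2.imwrite("pics/v5.png",o)
E
```

```text
t 24.95 rot [-0.07  0.    0.08] shift before [ -69.1 -376.3   81.6] after [ -69.6 -376.3   81.1] world [  -3.8 -382.7  -81.1] F [ 0.02 -0.05 -0.35] M [-0.008  0.024  0.012] grip 0.4 0.0
```

View pics/v5.png

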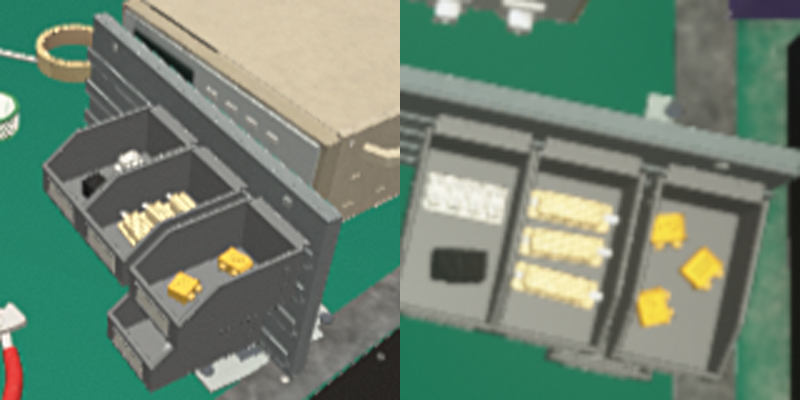

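The bin hangs flush against its neighbour in both views, at the same height and angle, with the white block and the ferrite inside. The cutters and reel have not moved.

```bash
python3 -c "
from workcell import r
print(r.close_job())"
```

```text
the job is handed in; nothing more can be done
None
```

The job is handed in at about 25 s: the bin hangs fully caught on the top rail against its neighbour, parts inside, cutters and reel not touched; feeling for the panel peaked at about 6 N, but the final sideways push against the neighbouring bin briefly read 9 N at the hand, over the 8 N limit.

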